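# Hook down the yellow carton bin's flap

## Robot

A 6-joint arm with a two-finger parallel gripper is mounted at the origin on the work surface. World frame = base frame: x ahead of the robot, y to its left, z up, the work surface at z = 0. Lengths are in m, angles in rad, forces in N, time in s.
With the tool pointing down it reaches from about 0.25 to 0.85 m from the base axis. Payload 12.5 kg.
Tool frame: the origin (TCP) lies midway between the tips of the shut fingers; the grasp point (between the pads) lies 19 mm behind it (arm.tcp_to_grasp is the distance from the TCP to the grasp point, in m); z points along the fingers, y is the line along which they close (so a half turn about z gives the same grasp; the last joint's range is limited). The gripper opens to 93 mm and grips with 3 to 60 N. Pads are 15 mm wide; open, the fingers measure 128 mm over their backs; the gripper's body (75 mm by 188 mm) begins 65 mm behind the grasp point.
Start: joints at [-1.272, 0.351, 1.652, -0, 1.139, -0.085], TCP at [0.206, -0.51, 0.219] pointing down, gripper open.
Joint ranges: [-2.75, 2.75], [-0.79, 2.1], [0.01, 2.65], [-1.57, 4.71], [0.07, 3.14], [-2.87, 2.87]. Speed limits (rad/s): [2.22, 2.22, 2.79, 3.14, 3.14, 3.14].

## Interface

Orientations are given as a unit quaternion [w, x, y, z].
In Python, from cell import arm gives the robot as it stands.
- The arm moves only by the tool drive_tool, never from a script. Its argument "targets" is a list of rows, each an object of numbers: "x", "y", "z": the shift along the tool's x, y, z normalised to -1 to 1, where 1 is 0.5 m; "rx", "ry", "rz": the turn, a rotation vector about the tool's x, y, z normalised to -1 to 1, where 1 is 90 degrees; "jaw": the gripper command: -1 is shut, 1 is fully open, values between are in proportion. In form: [{"x": .., "y": .., "z": .., "rx": .., "ry": .., "rz": .., "jaw": ..}, ...]. A call has 1 to 12 rows; each row is the pose to reach, as a shift and turn from the pose commanded when the call began, along the tool's axes at that moment; what a row does not reach only later rows make up. A row lasts 1/8 s, in which the tool goes at most 62.5 mm and 10.7 degrees, less where a joint would pass 70% of its speed; a pose out of reach is approached as far as the arm can. A call with a number of a shift or a turn outside -1 to 1 is refused whole. A call with a gripper value outside its range is refused whole. The fingers move at their own pace and stop on an object; "force" is the grip in N (left out, the last holds). Time passes only in rows, so rows that repeat a pose let the fingers close. It gives the time, the measured TCP pose, the force, the opening and the grip force at its end, in the units of the state.
- arm.state(): the state, without advancing time (a new reading comes with each control period).
- arm.snapshot(name): name is "scene" or "top" or "wrist"; returns the picture (384x512x3 uint8, red, green, blue); there is no depth.
- arm.camera_params(name): a dict with "fx", "fy", "cx", "cy" (pixels), "dist_coeffs" ([k1, k2, p1, p2, k3] as OpenCV has them; the pictures are not rectified), "R" (3x3) and "t" (3): a world point X has camera coordinates R X + t. Camera axes: x right, y down, z forward; pixel columns grow to the right and rows downward; lengths in m; the calibration is good to about 2 mm. A picture is of the moment at which its call begins: read the wrist's pose just before it. camera_params takes no time and is no camera call; for the wrist camera it gives the pose at the moment of the call.
- arm.close_job(): hands the job in; it is judged then, once.
The state is a dict: "time": time; "joint_pos": joint angles; "joint_velocities": joint speeds; "tau": joint torques, N m; "ee_pos": TCP position; "tcp_rot": TCP orientation; "force": force on the tool from outside, world axes, zero at the start; "moment": the same for the moment, N m; "width": finger opening in m; "gripper_force": force on a finger pad.
Only numpy, scipy, OpenCV 4.12 (cv2) and the standard library are available. Lean on these libraries where they do the work, as an engineer would, in place of code of your own. Each camera call takes 0.05 s, during which the arm holds its last target. There are 200 camera calls.

## Task

Take the red pole from its blue rack, drop its hook into the eye on top of the yellow bin's flap and pull, so that the flap swings all the way down and the cartons can be reached. Open it only with the pole, leave the grey bin's flap shut, then lay the pole back in its rack as it lay at first and let go.

Things in the scene. Friction and masses are not known exactly. Their poses are not given: they have to be found in the camera images.
- yellow_bin: Fixed yellow bin (160 deep, 150 wide, 120 mm high) on a grey riser shelf 120 mm above the bench, beside a like grey bin. Origin at the centre of its underside; x points into the bin, z up. Its front (-x, to the robot) is closed by the yellow flap, hinged along y at x = -84, z = 10 mm. Robot and fingers must not touch bin or flap.
- yellow_flap (a joint): Hinge of the yellow flap (8 x 146 x 110 mm tall, 250 g), rad: 0 = shut, upright; starts at up to 0.08; grows as the top edge swings towards the robot and down; 1.4 = stop, fully down. 0.05 N m of friction holds it near shut; past about 0.5 it sinks by its own weight against a damper in a second or two and stays down.
- yellow_eye (a point): Centre of the eye, a loop of 6 mm steel bar on the middle of the flap's top edge, opening 46 wide (y) by 34 mm. Flap shut: it slopes 37 degrees up towards the robot; its centre is 16 mm in front (-x) of and 122 mm above the hinge line, its outer bar 16 mm further out and 12 mm higher; a hook pointing down enters from above. Turns with the flap; axes as the bin's when shut.
- grey_flap (a joint): Hinge of the grey bin's flap, the same make: 0 = shut. It must stay shut.
- pole_grip (a point): Where to grip the red pole, on its axis near its balance point. It lies level in the rack, x axis along it towards the hook, z up. The handle is a red square bar 22 x 22 mm from x = -120 to +80 mm; an 8 mm steel rod runs on to x = 130 mm, then turns straight down. About 180 g.
- hook_tip (a point): Lower end of the pole's hook, the 8 mm steel finger that points down from the pole's end: at x = 130, z = -55 mm from pole_grip; axes as the pole's.
- rack: Fixed blue rack on the bench: two saddles at x = -70 and +60 mm, 12 mm thick, level seats 70 mm up, 46 mm wide (y) between 20 mm high cheeks. Origin at the centre of its underside, x along the pole towards the hook, z up. The pole lies with pole_grip over the origin, 81 mm up; fingers fit on both sides between the saddles.

How it is judged:
By the outcome, as a careful person would: the job done as asked, in the order asked, and still so for the second after the job is handed in, with the robot touching nothing.
It also fails if it takes over 56 s, if anything falls off the work surface, if the arm or the gripper's body presses on something with over 40 N, if the wrist force passes 120 N, or if a joint passes its speed limit or range.

## Working session

There is one attempt and no reset: what is moved stays moved. The work goes in short steps, Python scripts to look and compute and a tool call to move; the robot and the scene stay as the last step left them, time stands still between calls to the robot, and variables do not carry over. Pictures are saved under pics/ and viewed, at most 10 in all, crops included, and the job is handed in when it is done.

Besides the shell and the picture viewer there is one more tool, called as name(argument=value, ...) on one line, values as JSON. drive_tool: Moves the arm, as the interface text tells. Its arguments: {"type":"object","properties":{"targets":{"type":"array"},"force":{"type":"number"}},"required":["targets"]}

```bash
mkdir -p pics; ls; python3 - <<'E'
from cell import arm
import cv2,numpy as np
a=arm.snapshot("scene");b=arm.snapshot("top")
cv2.imwrite("pics/s.png",a[:,:,::-1]);cv2.imwrite("pics/t.png",b[:,:,::-1])
for n in("scene","top","wrist"):
    print(n,{k:np.round(v,3).tolist() for k,v in arm.camera_params(n).items()})
print(arm.state())
E
```

```text
pics
scene {'fx': 414.054, 'fy': 414.054, 'cx': 256.692, 'cy': 185.8, 'dist_coeffs': [-0.107, 0.0, 0.0, 0.0, 0.0], 'R': [[-0.244, 0.97, 0.012], [0.738, 0.193, -0.646], [-0.629, -0.149, -0.763]], 't': [0.233, -0.307, 1.438]}
top {'fx': 367.383, 'fy': 367.383, 'cx': 254.385, 'cy': 189.976, 'dist_coeffs': [-0.029, 0.0, 0.0, 0.0, 0.0], 'R': [[-0.147, -0.989, -0.005], [-0.969, 0.145, -0.202], [0.201, -0.024, -0.979]], 't': [-0.023, 0.648, 0.834]}
wrist {'fx': 336.687, 'fy': 336.687, 'cx': 253.975, 'cy': 197.507, 'dist_coeffs': [-0.044, 0.0, 0.0, 0.0, 0.0], 'R': [[0.374, -0.927, -0.001], [-0.896, -0.362, 0.257], [-0.238, -0.095, -0.967]], 't': [-0.55, -0.029, 0.391]}
{'time': 0.1, 'joint_pos': array([-1.27164563e+00,  3.51205595e-01,  1.65231357e+00, -2.37330927e-06,
        1.13909772e+00, -8.46028902e-02]), 'joint_velocities': array([ 0.00111807, -0.002174  , -0.00224611, -0.00117048, -0.00068075,
       -0.00159656]), 'tau': array([ 1.05974454e-03, -4.98028636e+01, -2.85702592e+01,  7.00737513e-02,
        2.38687545e-02,  7.30040028e-08]), 'ee_pos': array([ 0.2058583 , -0.50971052,  0.21816022]), 'tcp_rot': array([-5.09057105e-04,  9.81647834e-01,  1.90702042e-01, -5.59027452e-05]), 'force': array([-0.43719976, -0.56929919,  0.06227125]), 'moment': array([ 0.0568235 ,  0.03103607, -0.03176995]), 'gripper_force': 0.0, 'width': 0.09307430065772031}
```

View pics/s.png

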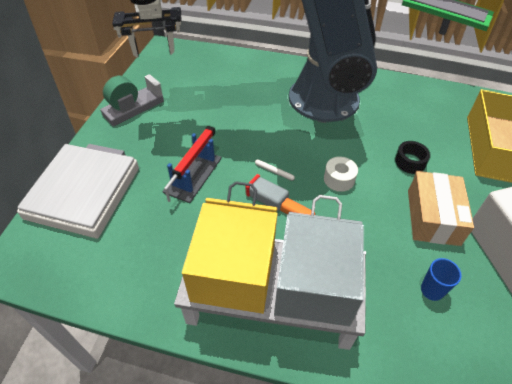

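View pics/t.png

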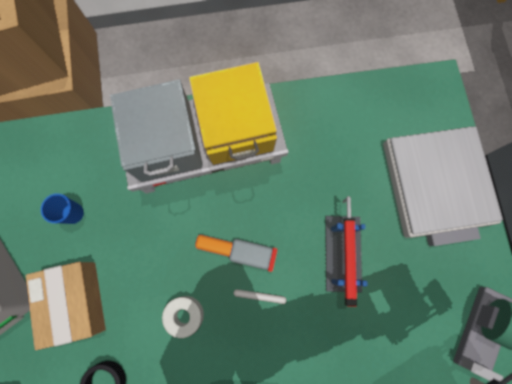

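```bash
cat > h.py <<'E'
import numpy as np,cv2
from cell import arm
def ray(n,uv,P=None):
    P=P or arm.camera_params(n)
    K=np.array([[P['fx'],0,P['cx']],[0,P['fy'],P['cy']],[0,0,1]])
    p=cv2.undistortPoints(np.array([[uv]],float),K,np.array(P['dist_coeffs']))[0,0]
    R=np.array(P['R']);t=np.array(P['t'])
    return -R.T@t, R.T@np.array([p[0],p[1],1])
def plane(n,uv,z,P=None):
    c,d=ray(n,uv,P); return c+d*(z-c[2])/d[2]
def tri(r1,r2):
    (a,d),(b,e)=r1,r2
    s=np.linalg.lstsq(np.c_[d,-e],b-a,rcond=None)[0]
    p,q=a+d*s[0],b+e*s[1]
    return (p+q)/2,np.linalg.norm(p-q)
def proj(n,X,P=None):
    P=P or arm.camera_params(n)
    K=np.array([[P['fx'],0,P['cx']],[0,P['fy'],P['cy']],[0,0,1]])
    return cv2.projectPoints(np.array(X,float).reshape(-1,3),cv2.Rodrigues(np.array(P['R']))[0],np.array(P['t']),K,np.array(P['dist_coeffs']))[0][:,0]
E
python3 - <<'E'
from h import *
s=cv2.imread("pics/s.png");t=cv2.imread("pics/t.png")
for n,im in(("scene",s),("top",t)):
    h=cv2.cvtColor(im,cv2.COLOR_BGR2HSV)
    red=(((h[...,0]<6)|(h[...,0]>174))&(h[...,1]>170)&(h[...,2]>70)).astype(np.uint8)
    yel=((h[...,0]>20)&(h[...,0]<32)&(h[...,1]>170)&(h[...,2]>90)).astype(np.uint8)
    for nm,m in(("red",red),("yel",yel)):
        c=max([c for c in cv2.findContours(m,0,1)[0] if nm=="red" or c[:,0,0].mean()<400],key=cv2.contourArea)
        b=cv2.boxPoints(cv2.minAreaRect(c)); print(n,nm,cv2.contourArea(c),b.round(1).tolist())
        if nm=="yel": print(cv2.approxPolyDP(c,4,True)[:,0].tolist())
        if n=="top" and nm=="red":
            for p in b: print(plane("top",p.tolist(),.092).round(4))
a=cv2.resize(s[170:320,150:350],None,fx=3.9,fy=3.9,interpolation=2)[:,:]
b=cv2.resize(t[50:200,110:310],None,fx=3.9,fy=3.9,interpolation=2)
cv2.imwrite("pics/c1.png",a);cv2.imwrite("pics/c2.png",b)
E
```

```text
scene red 406.0 [[174.39999389648438, 169.10000610351562], [206.1999969482422, 126.69999694824219], [213.60000610351562, 132.1999969482422], [181.8000030517578, 174.60000610351562]]
scene yel 1958.5 [[183.6999969482422, 274.0], [269.0, 264.0], [274.5, 310.5], [189.10000610351562, 320.6000061035156]]
[[269, 264], [264, 286], [184, 274], [190, 299], [262, 312]]
top red 628.0 [[344.3999938964844, 221.0], [353.70001220703125, 220.8000030517578], [355.29998779296875, 298.0], [346.0, 298.20001220703125]]
[ 0.5276 -0.3145  0.092 ]
[ 0.5248 -0.3361  0.092 ]
[ 0.3533 -0.3052  0.092 ]
[ 0.356  -0.2845  0.092 ]
top yel 5376.5 [[189.0, 77.9000015258789], [258.8999938964844, 61.900001525878906], [278.6000061035156, 148.0], [208.6999969482422, 164.0]]
[[257, 64], [191, 78], [203, 139], [214, 162], [229, 158], [228, 146], [213, 145], [266, 134], [256, 139], [260, 152], [272, 147], [274, 128]]
```

View pics/c1.png

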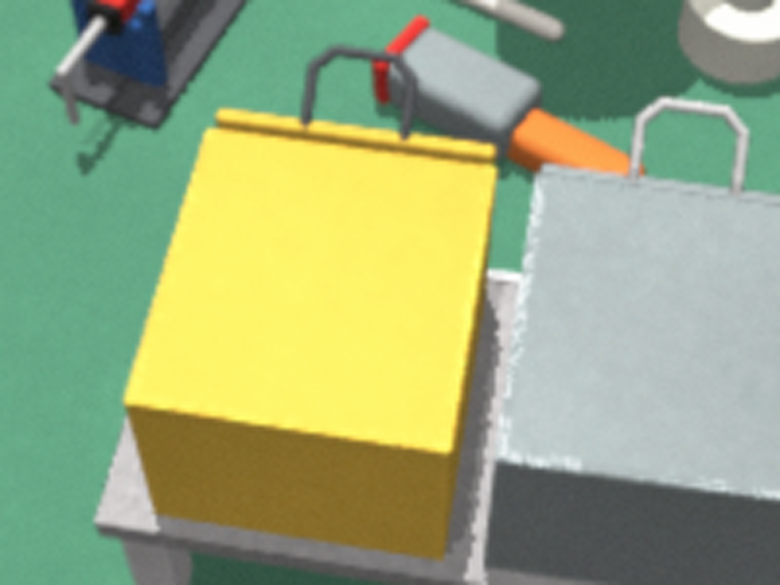

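View pics/c2.png

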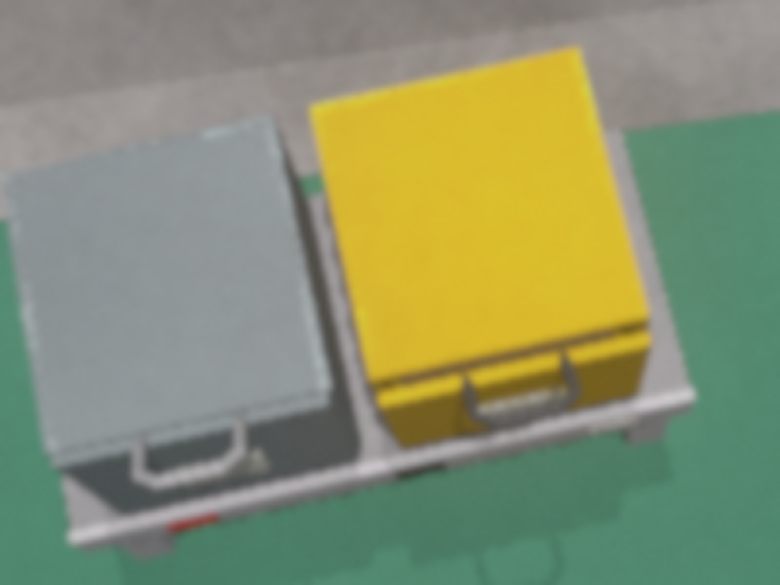

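```bash
python3 - <<'E'
from h import *
c1={'fR':(210,128),'fL':(497,168),'bR':(127,405),'bL':(452,450),'eye_out':(360,54),'eyeR':(305,122),'eyeL':(407,132)}
c2={'fR':(648,318),'fL':(374,383),'bR':(580,47),'bL':(312,104),'eye_out':(525,420),'eyeR':(568,355),'eyeL':(467,378)}
X={}
for k in c1:
    u=np.array(c1[k])/3.9+[150,170]-.4; v=np.array(c2[k])/3.9+[110,50]-.4
    X[k],e=tri(ray('scene',u.tolist()),ray('top',v.tolist())); print(k,X[k].round(4),round(e,4))
    print('   top plane .24',plane('top',v.tolist(),.24).round(4),plane('scene',u.tolist(),.24).round(4))
d=X['bR']+X['bL']-X['fR']-X['fL'];print('yaw',np.degrees(np.arctan2(d[1],d[0])),np.linalg.norm(d)/2,np.linalg.norm(X['fR']-X['fL']))
d=X['fL']-X['fR'];print('yaw2',np.degrees(np.arctan2(-d[0],d[1])))
# hook/rod end
print(plane('scene',(150+65/3.9,170+70/3.9),.081), plane('top',(348,199),.081), plane('scene',(150+72/3.9,170+119/3.9),.026))
E
```

```text
fR [ 0.716  -0.1738  0.2399] 0.0012
   top plane .24 [ 0.7161 -0.1744  0.24  ] [ 0.716  -0.1732  0.24  ]
fL [ 0.7025 -0.0267  0.2379] 0.0037
   top plane .24 [ 0.7021 -0.0287  0.24  ] [ 0.7036 -0.0247  0.24  ]
bR [ 0.8764 -0.1609  0.2383] 0.0038
   top plane .24 [ 0.876  -0.1626  0.24  ] [ 0.877  -0.1585  0.24  ]
bL [ 0.8627 -0.0124  0.2419] 0.004
   top plane .24 [ 0.8642 -0.0142  0.24  ] [ 0.8614 -0.0106  0.24  ]
eye_out [ 0.6649 -0.1048  0.2609] 0.0038
   top plane .24 [ 0.6708 -0.1032  0.24  ] [ 0.648  -0.1118  0.24  ]
eyeR [ 0.7012 -0.1283  0.2416] 0.0036
   top plane .24 [ 0.7022 -0.1302  0.24  ] [ 0.6998 -0.127   0.24  ]
eyeL [ 0.696  -0.0753  0.2439] 0.0032
   top plane .24 [ 0.6976 -0.0767  0.24  ] [ 0.6928 -0.0744  0.24  ]
yaw 4.847126901051715 0.1609041540855167 0.1477484044928837
yaw2 5.236802578357022
[ 0.58111814 -0.33374603  0.081     ] [ 0.5792424  -0.33618612  0.081     ] [ 0.58000903 -0.33814125  0.026     ]
```

drive_tool(targets=[{"x":0.597,"y":-0.186,"z":0.06,"rz":0.356,"jaw":1},{"x":0.597,"y":-0.186,"z":0.06,"rz":0.356,"jaw":1},{"x":0.597,"y":-0.186,"z":0.06,"rz":0.356,"jaw":1},{"x":0.597,"y":-0.186,"z":0.06,"rz":0.356,"jaw":1},{"x":0.597,"y":-0.186,"z":0.06,"rz":0.356,"jaw":1},{"x":0.597,"y":-0.186,"z":0.06,"rz":0.356,"jaw":1},{"x":0.597,"y":-0.186,"z":0.06,"rz":0.356,"jaw":1}])

```text
$.targets[0]: bad value
```

```bash
cat >> h.py <<'E'
from scipy.spatial.transform import Rotation as Ro
def Rt(s): return Ro.from_quat(np.roll(s['tcp_rot'],-1)).as_matrix()
def go(pos,yaw):
    s=arm.state();R=Rt(s)
    T=np.array([[np.cos(yaw),np.sin(yaw),0],[np.sin(yaw),-np.cos(yaw),0],[0,0,-1]])
    d=R.T@(np.array(pos)-s['ee_pos'])/.5; r=Ro.from_matrix(R.T@T).as_rotvec()/(np.pi/2)
    return d.round(4),r.round(4)
E
python3 - <<'E'
from h import *
P=arm.camera_params('wrist');im=arm.snapshot('wrist');cv2.imwrite("pics/w1.png",im[:,:,::-1])
s=arm.state();print(s['time'],s['ee_pos'],Rt(s)[:,0],s['width'])
h=cv2.cvtColor(im,cv2.COLOR_RGB2HSV)
red=(((h[...,0]<6)|(h[...,0]>174))&(h[...,1]>170)&(h[...,2]>60)).astype(np.uint8)
c=max(cv2.findContours(red,0,1)[0],key=cv2.contourArea);b=cv2.boxPoints(cv2.minAreaRect(c))
for p in b: print(p,plane('wrist',p.tolist(),.092,P).round(4))
u=np.array([1,-.1763])/np.hypot(1,.1763)
g=np.array([.4478,-.3117])
print(proj('wrist',[[*(g+u*a),z] for a,z in((0,.092),(80,.092),(-120,.092),(130,.085),(60,.09),(-70,.09)) for a in [a/1000]],P).round())
E
```

```text
0.15 [ 0.20589797 -0.50973329  0.21823753] [9.27241867e-01 3.74462967e-01 7.55823841e-05] 0.09295259079602651Traceback (most recent call last):
  File "<stdin>", line 6, in <module>
ValueError: max() iterable argument is empty
```

View pics/w1.png

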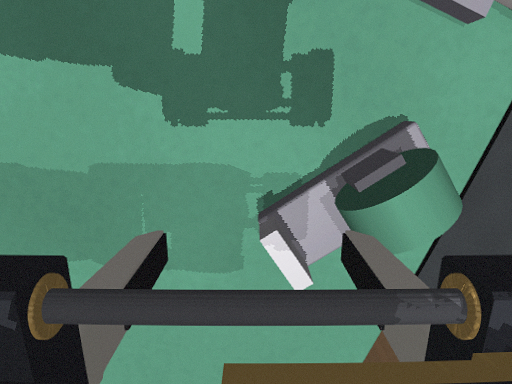

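The wrist view shows only the tape dispenser and the bench because the move was refused. I'll retry with every field filled in.

drive_tool(targets=[{"x":0.597,"y":-0.186,"z":0.06,"rx":0,"ry":0,"rz":0.356,"jaw":1},{"x":0.597,"y":-0.186,"z":0.06,"rx":0,"ry":0,"rz":0.356,"jaw":1},{"x":0.597,"y":-0.186,"z":0.06,"rx":0,"ry":0,"rz":0.356,"jaw":1},{"x":0.597,"y":-0.186,"z":0.06,"rx":0,"ry":0,"rz":0.356,"jaw":1},{"x":0.597,"y":-0.186,"z":0.06,"rx":0,"ry":0,"rz":0.356,"jaw":1},{"x":0.597,"y":-0.186,"z":0.06,"rx":0,"ry":0,"rz":0.356,"jaw":1},{"x":0.597,"y":-0.186,"z":0.06,"rx":0,"ry":0,"rz":0.356,"jaw":1}])

```text
time: 1.02
ee_pos: [0.4481, -0.3115, 0.1884]
tcp_rot: [-0.0, 0.996, -0.087, -0.0]
force: [0.1, 0.2, 0.3]
width: 0.0932
gripper_force: 0.0
```

```bash
cat > w.py <<'E'
from h import *
import sys
P=arm.camera_params('wrist');im=arm.snapshot('wrist');cv2.imwrite(f"pics/{sys.argv[1]}.png",im[:,:,::-1])
s=arm.state();print(s['time'],s['ee_pos'],Rt(s)[:,0],s['width'])
h=cv2.cvtColor(im,cv2.COLOR_RGB2HSV)
red=(((h[...,0]<6)|(h[...,0]>174))&(h[...,1]>170)&(h[...,2]>60)).astype(np.uint8)
c=max(cv2.findContours(red,0,1)[0],key=cv2.contourArea);b=cv2.boxPoints(cv2.minAreaRect(c))
for p in b: print(p,plane('wrist',p.tolist(),.092,P).round(4))
u=np.array([1,-.1763])/np.hypot(1,.1763)
g=np.array([.4478,-.3117])
print(proj('wrist',[[*(g+u*a/1000),z] for a,z in((0,.092),(80,.092),(-120,.092),(130,.085),(60,.09),(-70,.09))],P).round())
E
python3 w.py w2
```

```text
1.075 [ 0.44747415 -0.31234606  0.18854862] [ 9.84729268e-01 -1.74092105e-01 -4.56428833e-04] 0.09296021545956204
[243.  96.] [ 0.5298 -0.3174  0.092 ]
[270.  96.] [ 0.5263 -0.3373  0.092 ]
[270. 289.] [ 0.3668 -0.3112  0.092 ]
[243. 289.] [ 0.3709 -0.288   0.092 ]
[[254. 201.]
 [255.  98.]
 [254. 328.]
 [255.  29.]
 [255. 125.]
 [254. 278.]]
```

View pics/w2.png

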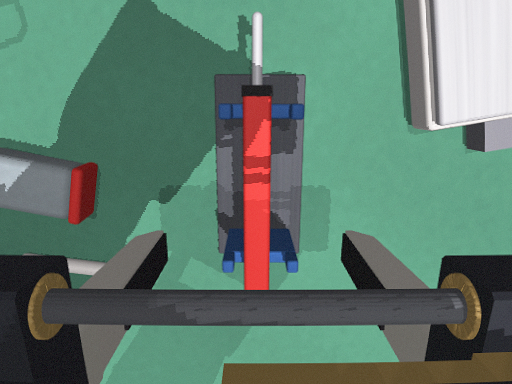

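The pole runs straight up the picture. The black end cap spans rows 85–96, the rod ends near row 12, and the front saddle cheeks are at rows 104–118. It seems to sit slightly further along +x than I estimated, so I'll compute the offset.

```bash
python3 - <<'E'
from h import *
s=arm.state();print((-np.array(arm.camera_params('wrist')['R']).T@np.array(arm.camera_params('wrist')['t'])))
e=s['ee_pos'];R=Rt(s)
for uv,z in (((257,85),.092),((258,12),.081),((226,104),.09),((226,118),.09),((297,104),.09),((297,118),.09),((228,272),.09),((292,272),.09),((228,262),.09),((243,190),.092),((270,190),.092)):
    print(uv,((plane('wrist',uv,z)-e)@R[:,:2]*1000).round(1))
for uv in((349,197),(349,213),(351,304)):print((( plane('top',uv,.085)-e)@R[:,:2]*1000).round(1))
E
```

```text
[ 0.51899273 -0.3250068   0.35502936]
(257, 85) [89.5  2.1]
(258, 12) [142.4   2.9]
(226, 104) [ 75.8 -21.4]
(226, 118) [ 65.3 -21.7]
(297, 104) [75.8 32.6]
(297, 118) [65.3 32.9]
(228, 272) [-64.8 -22.8]
(292, 272) [-64.8  32.8]
(228, 262) [-55.3 -22.6]
(243, 190) [ 8.9 -9. ]
(270, 190) [ 8.9 12.7]
[138.1   2. ]
[99.6  1.1]
[-107.9    1.2]
```

drive_tool(targets=[{"x":0.02,"y":0.004,"z":0.1,"rx":0,"ry":0,"rz":0,"jaw":1},{"x":0.02,"y":0.004,"z":0.19,"rx":0,"ry":0,"rz":0,"jaw":1},{"x":0.02,"y":0.004,"z":0.253,"rx":0,"ry":0,"rz":0,"jaw":1},{"x":0.02,"y":0.004,"z":0.253,"rx":0,"ry":0,"rz":0,"jaw":1},{"x":0.02,"y":0.004,"z":0.253,"rx":0,"ry":0,"rz":0,"jaw":-1},{"x":0.02,"y":0.004,"z":0.253,"rx":0,"ry":0,"rz":0,"jaw":-1},{"x":0.02,"y":0.004,"z":0.253,"rx":0,"ry":0,"rz":0,"jaw":-1},{"x":0.02,"y":0.004,"z":0.253,"rx":0,"ry":0,"rz":0,"jaw":-1},{"x":0.02,"y":0.004,"z":0.253,"rx":0,"ry":0,"rz":0,"jaw":-1},{"x":0.02,"y":0.004,"z":0.253,"rx":0,"ry":0,"rz":0,"jaw":-1}], force=45)

```text
time: 2.33
ee_pos: [0.4575, -0.3156, 0.0622]
tcp_rot: [-0.0, 0.996, -0.088, -0.0]
force: [-0.1, 0.4, -0.2]
width: 0.0378
gripper_force: 0.0
```

drive_tool(targets=[{"x":0,"y":0,"z":0,"rx":0,"ry":0,"rz":0,"jaw":-1},{"x":0,"y":0,"z":0,"rx":0,"ry":0,"rz":0,"jaw":-1},{"x":0,"y":0,"z":0,"rx":0,"ry":0,"rz":0,"jaw":-1},{"x":0,"y":0,"z":0,"rx":0,"ry":0,"rz":0,"jaw":-1}])

```text
time: 2.82
ee_pos: [0.4574, -0.3156, 0.0621]
tcp_rot: [-0.0, 0.996, -0.088, -0.0]
force: [-0.6, 0.9, 0.1]
width: 0.0215
gripper_force: 45.0
```

drive_tool(targets=[{"x":0,"y":0,"z":-0.05,"rx":0,"ry":0,"rz":0,"jaw":-1},{"x":0,"y":0,"z":-0.15,"rx":0,"ry":0,"rz":0,"jaw":-1},{"x":0,"y":0,"z":-0.25,"rx":0,"ry":0,"rz":0,"jaw":-1},{"x":0,"y":0,"z":-0.35,"rx":0,"ry":0,"rz":0,"jaw":-1},{"x":0,"y":0,"z":-0.45,"rx":0,"ry":0,"rz":0,"jaw":-1},{"x":0,"y":0,"z":-0.538,"rx":0,"ry":0,"rz":0,"jaw":-1},{"x":0.03,"y":-0.1,"z":-0.538,"rx":0,"ry":0,"rz":-0.04,"jaw":-1},{"x":0.06,"y":-0.2,"z":-0.538,"rx":0,"ry":0,"rz":-0.08,"jaw":-1},{"x":0.09,"y":-0.3,"z":-0.538,"rx":0,"ry":0,"rz":-0.12,"jaw":-1},{"x":0.117,"y":-0.38,"z":-0.538,"rx":0,"ry":0,"rz":-0.15,"jaw":-1},{"x":0.117,"y":-0.43,"z":-0.538,"rx":0,"ry":0,"rz":-0.169,"jaw":-1},{"x":0.117,"y":-0.43,"z":-0.538,"rx":0,"ry":0,"rz":-0.169,"jaw":-1}])

```text
time: 4.32
ee_pos: [0.5526, -0.1128, 0.3308]
tcp_rot: [-0.0, 0.999, 0.046, -0.0]
force: [0.4, -0.5, -1.6]
width: 0.0218
gripper_force: 45.0
```

```bash
python3 - <<'E'
from h import *
s=arm.snapshot("scene")[:,:,::-1];t=arm.snapshot("top")[:,:,::-1];w=arm.snapshot("wrist")[:,:,::-1]
for n,i in(("s2",s),("t2",t),("w3",w)):cv2.imwrite(f"pics/{n}.png",i)
st=arm.state();R=Rt(st);g=st['ee_pos']-.019*R[:,2]
print(st['time'],st['ee_pos'],R[:,0],st['force'])
tip=g+.13*R[:,0]+.055*R[:,2];bend=g+.134*R[:,0]
print(tip)
for n in("scene","top","wrist"):print(n,proj(n,[tip,bend,[.682,-.103,.251],[.6652,-.1045,.262]]).round(1).tolist())
z=lambda i,x,y,f,w,h:cv2.resize(i[y:y+h,x:x+w],None,fx=f,fy=f,interpolation=2)
cv2.imwrite("pics/m.png",np.hstack([z(s,200,160,5,80,60),z(t,210,120,5,80,60)]))
E
```

```text
4.475 [ 0.55231356 -0.11488136  0.33101372] [ 9.96034186e-01  8.89708283e-02 -3.04162103e-04] [ 0.00856238 -0.15389516 -1.78113638]
[ 0.68178756 -0.1033213   0.29497418]
scene [[241.1, 178.6], [240.2, 160.4], [241.6, 193.1], [243.0, 183.3]]
top [[242.5, 143.1], [240.8, 130.5], [243.1, 150.3], [244.9, 156.7]]
wrist [[253.3, 0.5], [253.0, -54.2], [253.0, 20.2], [253.0, 43.9]]
```

View pics/m.png

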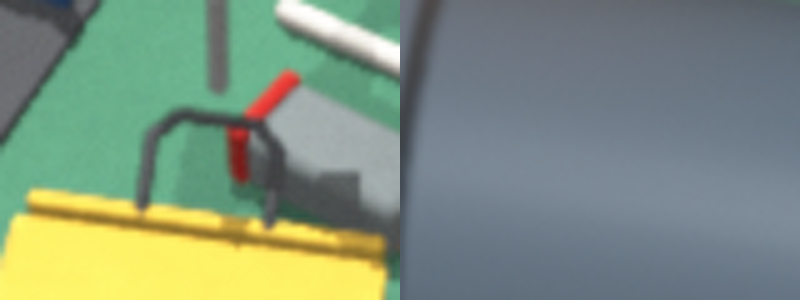

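The hook tip is at about (243.6, 178.4) in the scene view, against a predicted (241, 178.6). The eye's outer bar is centred at (243, 183), as predicted. The tip is therefore about 4 mm too far to +y, so I'll shift it 3 mm and lower.

drive_tool(targets=[{"x":0,"y":0.006,"z":0.04,"rx":0,"ry":0,"rz":0,"jaw":-1},{"x":0,"y":0.006,"z":0.08,"rx":0,"ry":0,"rz":0,"jaw":-1},{"x":0,"y":0.006,"z":0.12,"rx":0,"ry":0,"rz":0,"jaw":-1},{"x":0,"y":0.006,"z":0.142,"rx":0,"ry":0,"rz":0,"jaw":-1},{"x":0,"y":0.006,"z":0.142,"rx":0,"ry":0,"rz":0,"jaw":-1}])

```text
time: 5.1
ee_pos: [0.5525, -0.1176, 0.2598]
tcp_rot: [-0.0, 0.999, 0.045, -0.001]
force: [0.3, 0.4, -0.6]
width: 0.0219
gripper_force: 45.0
```

```bash
python3 - <<'E'
from h import *
s=arm.snapshot("scene")[:,:,::-1];cv2.imwrite("pics/s3.png",s)
st=arm.state();print(st['time'],st['ee_pos'],st['force'])
cv2.imwrite("pics/m2.png",cv2.resize(s[150:230,190:290],None,fx=6,fy=6,interpolation=2))
E
```

```text
5.15 [ 0.55287373 -0.11761976  0.26049438] [ 0.48295372 -0.2752943  -0.35740099]
```

View pics/m2.png

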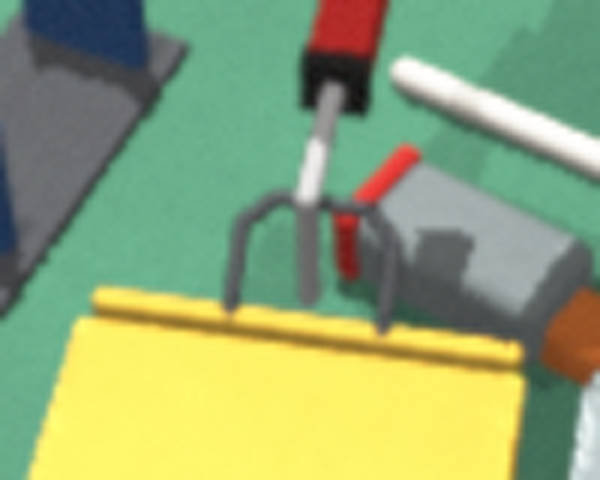

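The hook hangs inside the eye, with its tip at crop (310, 300) between the legs at x = 232 and x = 383. Now I'll pull along the arc, then lift out.

drive_tool(targets=[{"x":-0.02,"y":0,"z":0,"rx":0,"ry":0,"rz":0,"jaw":-1},{"x":-0.045,"y":0,"z":0.008,"rx":0,"ry":0,"rz":0,"jaw":-1},{"x":-0.07,"y":0,"z":0.02,"rx":0,"ry":0,"rz":0,"jaw":-1},{"x":-0.09,"y":0,"z":0.032,"rx":0,"ry":0,"rz":0,"jaw":-1},{"x":-0.115,"y":0,"z":0.05,"rx":0,"ry":0,"rz":0,"jaw":-1},{"x":-0.14,"y":0,"z":0.07,"rx":0,"ry":0,"rz":0,"jaw":-1},{"x":-0.155,"y":0,"z":0.085,"rx":0,"ry":0,"rz":0,"jaw":-1},{"x":-0.168,"y":0,"z":0.1,"rx":0,"ry":0,"rz":0,"jaw":-1},{"x":-0.168,"y":0,"z":0.1,"rx":0,"ry":0,"rz":0,"jaw":-1},{"x":-0.168,"y":0,"z":-0.02,"rx":0,"ry":0,"rz":0,"jaw":-1},{"x":-0.168,"y":0,"z":-0.14,"rx":0,"ry":0,"rz":0,"jaw":-1},{"x":-0.168,"y":0,"z":-0.14,"rx":0,"ry":0,"rz":0,"jaw":-1}])

```text
time: 6.65
ee_pos: [0.4708, -0.1253, 0.3346]
tcp_rot: [0.002, 0.999, 0.045, 0.004]
force: [-0.5, -0.5, -2.3]
width: 0.0217
gripper_force: 45.0
```

```bash
python3 - <<'E'
from h import *
s=arm.snapshot("scene")[:,:,::-1];cv2.imwrite("pics/s4.png",s)
st=arm.state();print(st['time'],st['ee_pos'],st['force'],Rt(st)[:,0])
print(go([.4575,-.3156,.331],np.radians(-10.05)))
cv2.imwrite("pics/m3.png",cv2.resize(s[100:300,150:380],None,fx=2.5,fy=2.5,interpolation=2))
E
```

```text
6.7 [ 0.4697595  -0.12490504  0.33159639] [-0.44818244  0.38787738 -2.73571618] [0.99593233 0.09005293 0.00304297]
(array([-0.0588,  0.3776,  0.0016]), array([ 0.0007, -0.0021,  0.1691]))
```

View pics/m3.png

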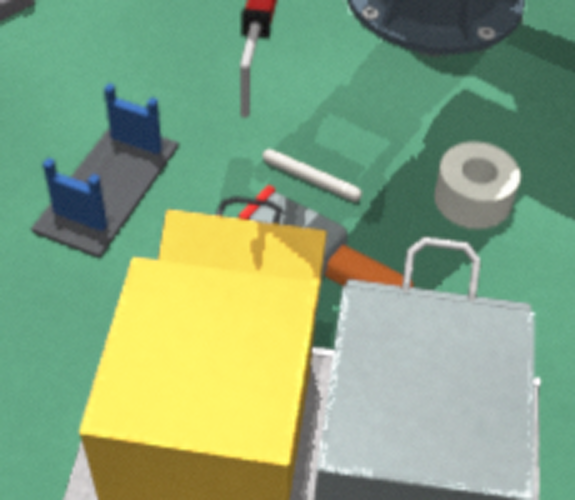

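The yellow flap is swinging down, the hook is free and the grey flap is shut. Next I go back above the rack.

drive_tool(targets=[{"x":-0.01,"y":0.09,"z":0,"rx":0,"ry":0,"rz":0.04,"jaw":-1},{"x":-0.02,"y":0.18,"z":0,"rx":0,"ry":0,"rz":0.08,"jaw":-1},{"x":-0.04,"y":0.27,"z":0,"rx":0,"ry":0,"rz":0.12,"jaw":-1},{"x":-0.0588,"y":0.34,"z":0,"rx":0,"ry":0,"rz":0.15,"jaw":-1},{"x":-0.0588,"y":0.3776,"z":0.0016,"rx":0,"ry":0,"rz":0.169,"jaw":-1},{"x":-0.0588,"y":0.3776,"z":0.0016,"rx":0,"ry":0,"rz":0.169,"jaw":-1},{"x":-0.0588,"y":0.3776,"z":0.0016,"rx":0,"ry":0,"rz":0.169,"jaw":-1}])

```text
time: 7.58
ee_pos: [0.4571, -0.3143, 0.3289]
tcp_rot: [-0.0, 0.996, -0.087, -0.0]
force: [0.1, 0.2, -1.8]
width: 0.0215
gripper_force: 45.0
```

```bash
python3 - <<'E'
from h import *
w=arm.snapshot("wrist");cv2.imwrite("pics/w5.png",w[:,:,::-1])
s=arm.snapshot("scene")[:,:,::-1];t=arm.snapshot("top")[:,:,::-1]
st=arm.state();R=Rt(st);print(st['time'],st['ee_pos'],R[:,0],R[:,2],st['force'])
print(go([.4575,-.3156,.0622],np.radians(-10.05)))
g=st['ee_pos']-.019*R[:,2];f=lambda x,z:g+x*R[:,0]-z*R[:,2]
print(proj('wrist',[f(.08,.011),f(.07,.011),f(.134,0),f(.13,-.055)]).round(1).tolist())
print(proj('scene',[f(.08,.011),f(.134,0),f(.13,-.055)]).round(1).tolist())
c=lambda i,x,y,w_,h,f:cv2.resize(i[y:y+h,x:x+w_],(int(w_*f),int(h*f)),interpolation=2)
q=proj('scene',[f(.11,0)])[0].astype(int);x0,y0=q[0]-35,q[1]-30;print(x0,y0)
A=c(s,x0,y0,80,60,4.7);B=c(s,170,160,180,135,376/180.);W=cv2.resize(w[:,:,::-1],(400,300))
H=A.shape[0];can=np.zeros((590,790,3),np.uint8);can[:282,:376]=A;can[:282,380:756]=B[:282];can[285:585,:400]=W
can[285:567,404:780]=c(t,190,50,120,90,376/120.)
cv2.imwrite("pics/m4.png",can)
E
```

```text
7.725 [ 0.45711113 -0.31450079  0.32945141] [ 9.84902296e-01 -1.73111074e-01  1.52249614e-04] [ 1.58446758e-04  2.19798963e-05 -9.99999987e-01] [ 0.46794429  0.31193164 -1.23832363]
(array([0.0011, 0.0021, 0.5345]), array([-0.    , -0.0001,  0.0009]))
[[254.1, 88.6], [254.1, 115.0], [254.0, -54.1], [254.1, 0.6]]
[[157.6, 89.2], [144.1, 107.9], [149.9, 126.5]]
115 71
```

View pics/m4.png

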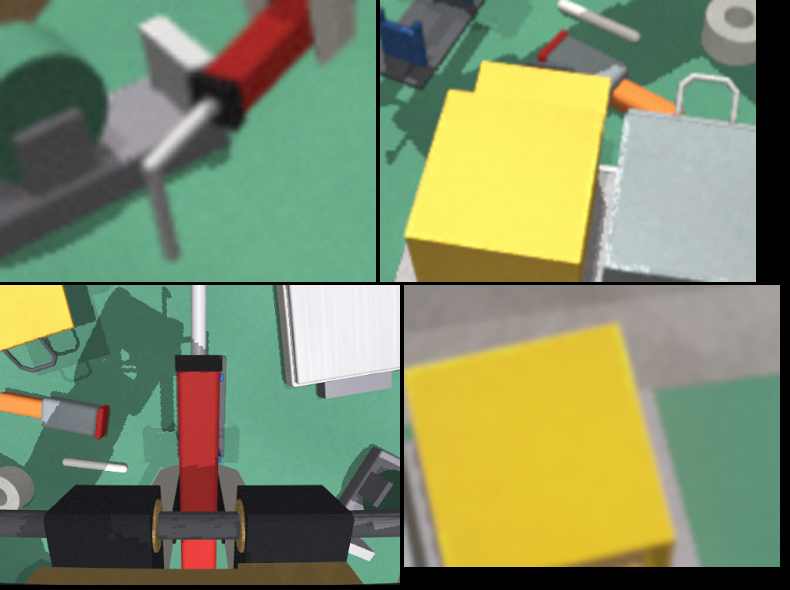

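The pole hasn't shifted in the grip: its tip is at scene (151.6, 126), against a predicted (149.9, 126.5). The yellow flap is down and the grey flap is shut. I'll lower the pole into the rack.

drive_tool(targets=[{"x":0.001,"y":0.002,"z":0.1,"rx":0,"ry":0,"rz":0,"jaw":-1},{"x":0.001,"y":0.002,"z":0.2,"rx":0,"ry":0,"rz":0,"jaw":-1},{"x":0.001,"y":0.002,"z":0.3,"rx":0,"ry":0,"rz":0,"jaw":-1},{"x":0.001,"y":0.002,"z":0.38,"rx":0,"ry":0,"rz":0,"jaw":-1},{"x":0.001,"y":0.002,"z":0.44,"rx":0,"ry":0,"rz":0,"jaw":-1},{"x":0.001,"y":0.002,"z":0.48,"rx":0,"ry":0,"rz":0,"jaw":-1},{"x":0.001,"y":0.002,"z":0.505,"rx":0,"ry":0,"rz":0,"jaw":-1},{"x":0.001,"y":0.002,"z":0.52,"rx":0,"ry":0,"rz":0,"jaw":-1},{"x":0.001,"y":0.002,"z":0.53,"rx":0,"ry":0,"rz":0,"jaw":-1},{"x":0.001,"y":0.002,"z":0.534,"rx":0,"ry":0,"rz":0,"jaw":-1},{"x":0.001,"y":0.002,"z":0.534,"rx":0,"ry":0,"rz":0,"jaw":-1},{"x":0.001,"y":0.002,"z":0.534,"rx":0,"ry":0,"rz":0,"jaw":-1}])

```text
time: 9.22
ee_pos: [0.4573, -0.3166, 0.0627]
tcp_rot: [0.0, 0.996, -0.088, 0.0]
force: [-0.1, -0.4, -1.3]
width: 0.0218
gripper_force: 45.0
```

drive_tool(targets=[{"x":0,"y":-0.001,"z":0.001,"rx":0,"ry":0,"rz":0,"jaw":-1},{"x":0,"y":-0.001,"z":0.002,"rx":0,"ry":0,"rz":0,"jaw":-1},{"x":0,"y":-0.001,"z":0.002,"rx":0,"ry":0,"rz":0,"jaw":-1}])

```text
time: 9.6
ee_pos: [0.4574, -0.3161, 0.0621]
tcp_rot: [0.0, 0.996, -0.088, 0.0]
force: [-3.1, 1.7, 6.2]
width: 0.0215
gripper_force: 45.0
```

Contact is confirmed (6 N upwards). I'll open the gripper.

drive_tool(targets=[{"x":0,"y":0,"z":-0.0005,"rx":0,"ry":0,"rz":0,"jaw":-0.4},{"x":0,"y":0,"z":-0.0005,"rx":0,"ry":0,"rz":0,"jaw":0},{"x":0,"y":0,"z":-0.0005,"rx":0,"ry":0,"rz":0,"jaw":0.6},{"x":0,"y":0,"z":-0.0005,"rx":0,"ry":0,"rz":0,"jaw":1},{"x":0,"y":0,"z":-0.0005,"rx":0,"ry":0,"rz":0,"jaw":1},{"x":0,"y":0,"z":-0.0005,"rx":0,"ry":0,"rz":0,"jaw":1},{"x":0,"y":0,"z":-0.0005,"rx":0,"ry":0,"rz":0,"jaw":1},{"x":0,"y":0,"z":-0.0005,"rx":0,"ry":0,"rz":0,"jaw":1}])

```text
time: 10.6
ee_pos: [0.4572, -0.316, 0.0616]
tcp_rot: [-0.0, 0.996, -0.088, -0.0]
force: [-1.4, -0.4, 0.7]
width: 0.0913
gripper_force: 0.0
```

drive_tool(targets=[{"x":0,"y":0,"z":-0.05,"rx":0,"ry":0,"rz":0,"jaw":1},{"x":0,"y":0,"z":-0.15,"rx":0,"ry":0,"rz":0,"jaw":1},{"x":0,"y":0,"z":-0.253,"rx":0,"ry":0,"rz":0,"jaw":1},{"x":0,"y":0,"z":-0.253,"rx":0,"ry":0,"rz":0,"jaw":1},{"x":0,"y":0,"z":-0.253,"rx":0,"ry":0,"rz":0,"jaw":1}])

```text
time: 11.22
ee_pos: [0.4569, -0.3157, 0.1874]
tcp_rot: [-0.0, 0.996, -0.088, -0.0]
force: [-0.4, -0.5, -0.2]
width: 0.0926
gripper_force: 0.0
```

```bash
python3 w.py w9; python3 - <<'E'
from h import *
s=arm.snapshot("scene")[:,:,::-1]
st=arm.state();print(st['time'],st['ee_pos'],st['width'])
h=cv2.cvtColor(s,cv2.COLOR_BGR2HSV)
# expected flap top-edge corners at theta=1.4 / 1.2 vs yellow mask extent
hx=np.array([.7055,-.1008,.13]);ux=np.array([.996,.087,0]);uy=np.array([-.087,.996,0])
for th in(1.0,1.2,1.3,1.4):
    q=[hx+ux*(-.110*np.sin(th)-.004*np.cos(th)*-1*0)+uy*y+np.array([0,0,.110*np.cos(th)]) for y in(-.073,0,.073)]
    print(th,proj('scene',q).round(1).tolist())
yel=((h[...,0]>18)&(h[...,0]<34)&(h[...,1]>110)&(h[...,2]>80)).astype(np.uint8)
yel[:,320:]=0;c=max(cv2.findContours(yel,0,1)[0],key=cv2.contourArea);print(cv2.approxPolyDP(c,3,True)[:,0].tolist())
E
```

```text
11.275 [ 0.45671445 -0.31552046  0.18676655] [ 0.98465527 -0.17450088 -0.00185541] 0.09315749471187927
[241. 109.] [ 0.5295 -0.3184  0.092 ]
[268. 109.] [ 0.5259 -0.3385  0.092 ]
[268. 289.] [ 0.3764 -0.3136  0.092 ]
[241. 289.] [ 0.3806 -0.2904  0.092 ]
[[251. 212.]
 [251. 111.]
 [252. 338.]
 [251.  42.]
 [251. 138.]
 [252. 288.]]
11.325 [ 0.45669386 -0.31554473  0.18661851] 0.09315748031786483
1.0 [[215.7, 182.8], [247.7, 187.0], [280.1, 191.3]]
1.2 [[217.2, 185.1], [248.5, 189.2], [280.2, 193.4]]
1.3 [[217.8, 186.9], [248.7, 191.0], [280.1, 195.1]]
1.4 [[218.3, 189.1], [248.9, 193.1], [280.0, 197.2]]
[[219, 189], [214, 204], [202, 204], [182, 270], [190, 301], [263, 312], [279, 197]]
```

The flap corners at (219, 189) and (279, 197) match the fully-down prediction. The pole end is within about 1 mm of where it was before the grasp, so I'm handing in.

```bash
python3 -c "
from cell import arm
print(arm.close_job())"
```

```text
the job is handed in; nothing more can be done
None
```

The yellow flap is fully down, opened with the pole alone, and the grey flap is still shut; the pole is back in its rack within about 1 mm of where it lay, the gripper is clear, and I handed the job in at about 11.3 s.

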